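# Find and hold the hidden hatch catch of the label printer

## Task

One of the four flush round caps in the top of the label printer is the hatch's hidden catch: they all look alike, but only that one gives. Feel across them with light fingertip presses to find it, then press it fully in and keep holding it there so that the hatch stays raised - the program finishes while still holding it down. Do not touch the hatch itself or lift or shift any of the things lying around.

Things in the scene. Friction and masses are not known exactly. Their poses are not given: they have to be found in the camera images.
- printer: the grey label printer, fixed to the table: 340 (its x) x 440 (its y) x 100 mm high, flat level deck on top at 100 mm. Origin under its centre; its x points away from the robot at zero yaw, z up. Sunk in its deck, in a row along its y, 70 mm nearer the robot than its centre, are four identical round caps; the hatch lies behind them
- release (a joint): how far the one live cap, the hatch catch, is pressed in: 0 at rest, 0.006 m fully home. It starts to give at about 2.5 N, is fully in at about 5.5 N, and springs back when let go. It is one of the four caps; which one differs each time and cannot be seen. The other three are blanks that do not give at all
- hatch: the flat grey hatch of the printer, 120 x 280 x 6 mm, flush with the deck behind the caps. Origin on its hinge line (the edge nearest the caps, 100 mm above the table), z is the normal of the lid, level at rest. A linkage raises its far edge in step with the live cap, 20 degrees with the cap fully in, and shuts it again when the cap springs back
- cap1 (a point): point on the printer at the centre of the top face, at rest, of cap 1 of 4, counted from the printer's +y end (the robot's left). The cap is a plain round disc 58 mm across in a 60 mm round well, its face 2 mm below the deck; caps are 85 mm apart. This point does not move when a cap is pressed
- cap2 (a point): point on the printer at the centre of the top face, at rest, of cap 2 of 4, counted from the printer's +y end (the robot's left). The cap is a plain round disc 58 mm across in a 60 mm round well, its face 2 mm below the deck; caps are 85 mm apart. This point does not move when a cap is pressed
- cap3 (a point): point on the printer at the centre of the top face, at rest, of cap 3 of 4, counted from the printer's +y end (the robot's left). The cap is a plain round disc 58 mm across in a 60 mm round well, its face 2 mm below the deck; caps are 85 mm apart. This point does not move when a cap is pressed
- cap4 (a point): point on the printer at the centre of the top face, at rest, of cap 4 of 4, counted from the printer's +y end (the robot's left). The cap is a plain round disc 58 mm across in a 60 mm round well, its face 2 mm below the deck; caps are 85 mm apart. This point does not move when a cap is pressed
- tape_ring: a clear ring of tape lying flat on the printer's deck, 54 mm across, 18 mm high, loose; origin under its centre
- stamp: a wooden hand stamp standing on the deck beside the +y (left) end of the row of caps, 32 mm across, 57 mm high, loose; origin under its centre
- staple_box: a small cardboard staple box lying on the deck's near strip, 30 x 55 x 16 mm, loose; origin under its centre
- mug: a white mug standing on the table left of the printer, 80 mm across, 90 mm high, loose; origin under its centre
- parcel: a brown parcel on the table left of the printer, 130 x 100 x 70 mm, loose; origin under its centre
- stapler: a desk stapler on the table right of the printer, 130 x 34 mm, about 50 mm high, loose; origin under its centre
- carton: a white carton on the table right of the printer, 100 x 140 x 60 mm, loose; origin under its centre

How it is judged:
At the end, for the whole second after the job is handed in: The live cap is pressed in by more than 4.5 mm of its 6 mm, the hatch stands more than 0.25 rad (14 degrees) open, and the fingers press with 2 to 50 N, still holding when the program ends and through the second after it (value of joint release above 0.0045 m and angle between hatch's own z axis and vertical above 0.25 rad and contact force between the fingers and anything else between 2 and 50 N); the arm keeps its last pose, push and grip.
It fails at once if the hatch is touched by the robot instead of being raised by its catch (over 1 N) (contact force between any of the fingers, the arm and hatch above 1 N).
It fails at once if the fingers press on anything with more than 70 N (contact force between the fingers and anything else above 70 N).
It fails at once if a thing lying on the printer or on the table is lifted or shifted by more than 20 mm (distance of any of tape_ring, stamp, staple_box, mug, parcel, stapler, carton from where it was at the start of the episode above 0.02 m).
It also fails if it takes over 45 s, if anything falls off the work surface, if the arm or the gripper's body presses on something with over 40 N, if the wrist force passes 120 N, or if a joint passes its speed limit or range.

## Robot

A 6-joint arm with a two-finger parallel gripper is mounted at the origin on the work surface. World frame = base frame: x ahead of the robot, y to its left, z up, the work surface at z = 0. Lengths are in m, angles in rad, forces in N, time in s.
With the tool pointing down it reaches from about 0.425 to 0.95 m from the base axis. Payload 14.7 kg.
Tool frame: the origin (TCP) lies at the very end of the fingers, on their centre line; the grasp point (between the pads) lies 19 mm behind it (env.grip_point_offset is the distance from the TCP to the grasp point, in m); z points along the fingers, y is the direction in which the jaws open and shut (so a half turn about z gives the same grasp; the last joint's range is limited). The gripper opens to 85 mm and grips with 20 to 120 N. Pads are 22 mm wide; open, the fingers measure 114 mm over their backs; the gripper's body (76 mm by 85 mm) begins 54 mm behind the grasp point. The pads swing forward as they close: fully open they stand 13 mm farther back than shut.
Start: joints at [-1.185, 0.48, 1.596, -0, 1.065, -0.047], TCP at [0.273, -0.59, 0.231] pointing down, gripper open.
Joint ranges: [-2.75, 2.75], [-0.82, 2.05], [0.23, 2.67], [-1.56, 4.7], [0.09, 2.69], [-2.92, 2.92]. Speed limits (rad/s): [1.89, 1.89, 2.39, 3.01, 3.01, 3.01].

## Interface

Orientations are given as a unit quaternion [x, y, z, w].
In Python, from workcell import env gives the robot as it stands. The module is installed in compiled form; this text tells all that it offers.
- The arm moves only by the tool step_arm, never from a script. Its argument "steps" is a list of rows, each a list of 5 numbers: the shift along the tool's x, y, z in mm, then the turn about the tool's z in degrees, then the opening, from 0 (shut) to 1 (fully open). A call has 1 to 12 rows; each row is the pose to reach, as a shift and turn from the pose commanded when the call began, along the tool's axes at that moment; what a row does not reach only later rows make up. A row lasts 1/8 s, in which the tool goes at most 62.5 mm and 10.7 degrees, less where a joint would pass 70% of its speed; a pose out of reach is approached as far as the arm can. A call with a gripper value outside its range is refused whole. The fingers move at their own pace and stop on an object; the grip force is fixed at half the most. Time passes only in rows, so rows that repeat a pose let the fingers close. It gives the time, the measured TCP pose, the force and the opening at its end, in the units of the state.
- env.sense(): the state, without advancing time (a new reading comes with each control period).
- env.grab_frame(name): name is "scene" or "top" or "wrist"; returns (picture, depth): 400x640x3 uint8, red, green, blue; 400x640 float32, m along the optical axis (not along the pixel's ray), 0 where there is no reading.
- env.get_calibration(name): a dict with "mtx" (3x3 intrinsics, pixels), "dist_coeffs" ([k1, k2, p1, p2, k3] as OpenCV has them; the pictures are not rectified), "R" (3x3) and "t" (3): a world point X has camera coordinates R X + t. Camera axes: x right, y down, z forward; pixel columns grow to the right and rows downward; lengths in m; the calibration is good to about 2 mm. A picture is of the moment at which its call begins: read the wrist's pose just before it. get_calibration takes no time and is no camera call; for the wrist camera it gives the pose at the moment of the call.
- env.sign_off(): hands the job in, once; it reports no verdict.
Trained networks look in the newest picture that a camera, given by its name, has taken for a name from the list of things; names that differ only in an ending like _2 or _b are one class to them, and where a whole thing is asked for, a point or a joint stands for the part that bears it (a point fixed in the world has none). Each returns a list of dicts, best first, with "p" (0 to 1); they miss things now and then, are a little off and sometimes report something else, mostly with a low value. They report only what shows in the picture. A call takes as long as a camera call.
- env.spot_in(camera, thing): "uv" ([column, row] in pixels, amid what is visible of it).
- env.pinpoint(camera, thing): "uv" ([column, row] in pixels: a listed point, or the origin of a listed thing).
The state is a dict: "time_s": time; "q": joint angles; "dq": joint speeds; "joint_efforts": joint torques, N m; "tcp_pos": TCP position; "tool_rot": TCP orientation; "contact_force": force on the tool from outside, world axes, zero at the start; "wrist_torque": the same for the moment, N m; "width": opening from 0.0 (shut) to 1.0 (fully open).
Only numpy, scipy, OpenCV 4.12 (cv2) and the standard library are available. Lean on these libraries where they do the work, as an engineer would, in place of code of your own. Each camera call takes 0.05 s, during which the arm holds its last target.

## Working session

There is one attempt and no reset: what is moved stays moved. The work goes in short steps, Python scripts to look and compute and a tool call to move; the robot and the scene stay as the last step left them, time stands still between calls to the robot, and variables do not carry over. Pictures are saved under pics/ and viewed, and the job is handed in when it is done.

Besides the shell and the picture viewer there is one more tool, called after "Request:" as a command line: name --pt "numbers of a row" for each row, then --argument value for the rest. step_arm: Moves the arm, as the interface text tells. Its arguments: {"type":"object","properties":{"steps":{"type":"array"}},"required":["steps"]}

```bash
mkdir -p pics; cat > h.py <<'E'
import numpy as np, cv2
from workcell import env
def px2w(cam,uv,z=None,depth=None):
    c=env.get_calibration(cam);K=np.array(c["mtx"]);D=np.array(c["dist_coeffs"]);R=np.array(c["R"]);t=np.array(c["t"])
    n=cv2.undistortPoints(np.array([[uv]],float),K,D)[0,0];d=R.T@np.array([n[0],n[1],1]);o=-R.T@t
    if z is not None: return o+d*(z-o[2])/d[2]
    return o+d*depth
E
python3 - <<'E'
from h import *
s=env.sense();print(s['tcp_pos'],s['tool_rot'],s['contact_force'],s['width'],s['time_s'])
for cam in("scene","top"):
    p,d=env.grab_frame(cam);cv2.imwrite(f'pics/{cam}0.png',p[:,:,::-1]);np.save(f'{cam}.npy',d)
    for th in("cap1","cap2","cap3","cap4","printer","hatch","stamp","tape_ring","staple_box"):
        r=env.pinpoint(cam,th)[:1]
        z={"printer":0,"hatch":.1}.get(th,.098 if 'cap' in th else .1)
        for x in r: print(cam,th,np.round(x['uv']),round(x['p'],2),px2w(cam,x['uv'],z).round(4))
print(env.sense()['time_s'])
E
```

```text
[ 0.27247833 -0.58964542  0.23064855] [ 9.76674625e-01  2.14723679e-01 -1.13893955e-04 -6.36880702e-04] [-0.11153729  0.67305193 -0.40149494] 0.9993456165277712 0.0
scene cap1 [348. 214.] 0.96 [0.5121 0.0973 0.098 ]
scene cap2 [348. 214.] 0.96 [0.5121 0.0973 0.098 ]
scene cap3 [348. 214.] 0.96 [0.5121 0.0973 0.098 ]
scene cap4 [348. 214.] 0.96 [0.5121 0.0973 0.098 ]
scene printer [325. 242.] 0.95 [0.5531 0.0416 0.    ]
scene hatch [313. 223.] 0.69 [0.5958 0.0278 0.1   ]
scene stamp [395. 229.] 0.59 [0.5167 0.2392 0.1   ]
scene tape_ring [335. 223.] 0.56 [0.5662 0.0817 0.1   ]
scene staple_box [367. 203.] 0.55 [0.4359 0.123  0.1   ]
top cap1 [317. 206.] 0.85 [ 0.4807 -0.0009  0.098 ]
top cap2 [317. 206.] 0.85 [ 0.4807 -0.0009  0.098 ]
top cap3 [317. 206.] 0.85 [ 0.4807 -0.0009  0.098 ]
top cap4 [317. 206.] 0.85 [ 0.4807 -0.0009  0.098 ]
top printer [306. 179.] 0.59 [0.5611 0.0291 0.    ]
top hatch [306. 160.] 0.57 [0.6042 0.0291 0.1   ]
top stamp [229. 192.] 0.45 [0.5152 0.2323 0.1   ]
top tape_ring [287. 172.] 0.74 [0.5694 0.0787 0.1   ]
top staple_box [267. 216.] 0.7 [0.4531 0.1314 0.1   ]
1.0
```

View pics/top0.png

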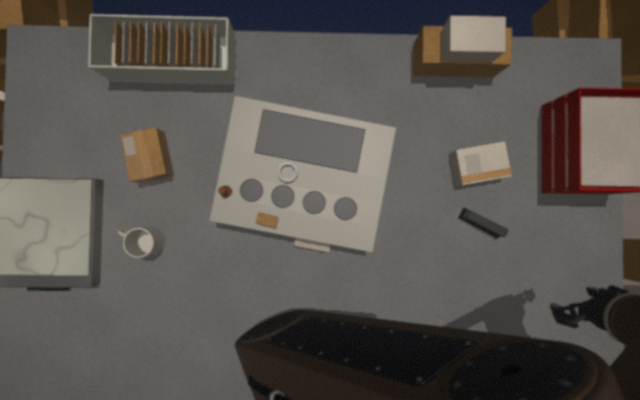

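View pics/scene0.png

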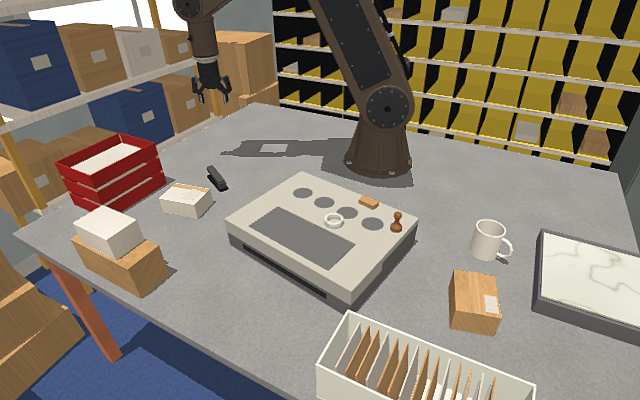

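The top view shows caps 1–4 at about (251,189), (283,196), (314,202) and (345,208). The stamp is at (225,191), the ring at (288,173) and the staple box at (267,220). I'll refine the cap centres from both views.

```bash
python3 - <<'E'
from h import *
def cents(cam,seeds):
    g=cv2.cvtColor(cv2.imread(f'pics/{cam}0.png'),cv2.COLOR_BGR2GRAY)
    out=[]
    for u,v in seeds:
        m=(g<(int(g[v,u])+22)).astype(np.uint8)
        n,l,st,c=cv2.connectedComponentsWithStats(m,connectivity=4);k=l[v,u]
        print(cam,g[v,u],st[k],c[k].round(1),px2w(cam,c[k],.098).round(4)); out.append(px2w(cam,c[k],.098))
    return np.array(out)
a=cents("top",[(251,189),(283,196),(314,202),(345,208)])
b=cents("scene",[(372,223),(348,213),(324,202),(303,193)])
for a in(a,b):
    print(np.linalg.norm(np.diff(a,axis=0),axis=1),np.diff(a[[0,3]],axis=0))
d=np.load('top.npy')
for u,v in[(251,189),(345,208),(300,180)]:print(px2w("top",(u,v),depth=d[v,u]).round(4))
for th,z in(("stamp",.1),("tape_ring",.1),("staple_box",.1)):pass
E
```

```text
top 97 [240 179  23  23 425] [250.9 190. ] [0.5213 0.1745 0.098 ]
top 102 [271 185  23  23 423] [282.2 196. ] [0.5064 0.091  0.098 ]
top 106 [303 191  23  23 426] [313.8 202.2] [0.4911 0.0068 0.098 ]
top 103 [334 197  23  23 423] [345.  208.2] [ 0.4762 -0.0769  0.098 ]
scene 124 [362 217  21  13 215] [372.  223.4] [0.5202 0.1732 0.098 ]
scene 124 [337 207  21  12 178] [347.6 212.1] [0.5032 0.0906 0.098 ]
scene 125 [314 197  20  11 172] [323.7 202.1] [0.4896 0.0053 0.098 ]
scene 124 [293 188  19  10 149] [302.3 192.6] [ 0.4743 -0.0788  0.098 ]
[0.0848415  0.08557669 0.08498249] [[-0.04509194 -0.25138837  0.        ]]
[0.08432366 0.08638716 0.08545254] [[-0.04586126 -0.25198149  0.        ]]
[0.5239 0.1745 0.097 ]
[ 0.4767 -0.0772  0.0928]
[0.5496 0.0443 0.1006]
```

Request:
step_arm --pt "40 -38 0 0 0" --pt "80 -76 10 -10 0" --pt "120 -114 20 -20 0" --pt "160 -152 30 -30 0" --pt "200 -190 40 -40 0" --pt "240 -228 50 -50 0" --pt "280 -266 50 -55 0" --pt "320 -304 50 -55 0" --pt "360 -342 50 -55 0" --pt "400 -380 50 -55 0" --pt "400 -380 50 -55 0" --pt "400 -380 50 -55 0"

```text
time_s: 2.5
tcp_pos: [0.4763, -0.0772, 0.1813]
tool_rot: [0.767, 0.642, -0.0, 0.0]
contact_force: [-1.2, -0.2, -0.5]
width: -0.001
```

Request:
step_arm --pt "0 0 40 0 0" --pt "0 0 70 0 0" --pt "0 0 75 0 0" --pt "0 0 75 0 0" --pt "0 0 75 0 0"

```text
time_s: 3.12
tcp_pos: [0.4771, -0.0778, 0.1074]
tool_rot: [0.767, 0.641, 0.001, 0.001]
contact_force: [0.2, 0.5, 0.5]
width: -0.0
```

```bash
python3 - <<'E'
from h import *
print(env.sense()['contact_force'],env.sense()['tcp_pos'])
for cam in("wrist","scene"):
    p,d=env.grab_frame(cam);cv2.imwrite(f'pics/{cam}1.png',p[:,:,::-1])
E
```

```text
[0.22290938 0.49613845 0.49736315] [ 0.47705697 -0.07783975  0.10739036]
```

View pics/wrist1.png

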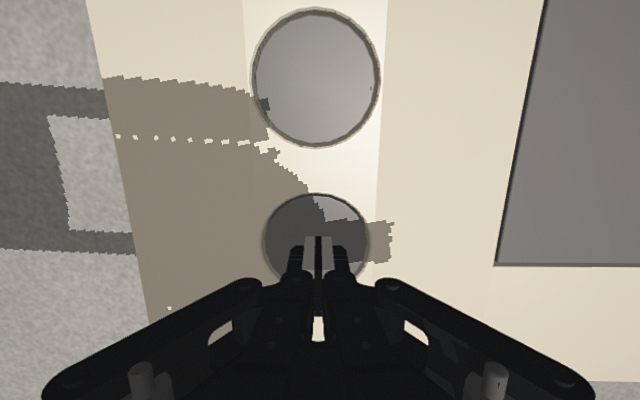

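View pics/scene1.png

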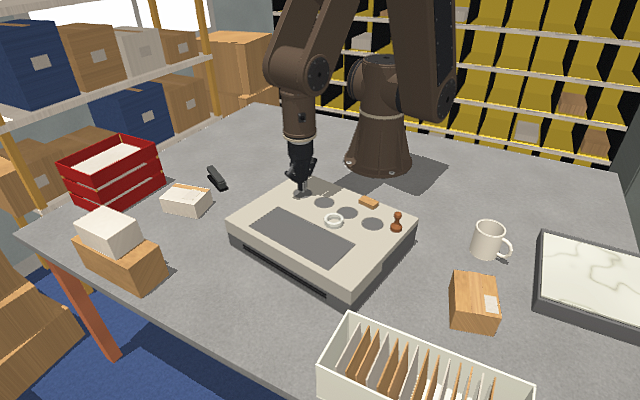

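The fingertips are over cap 4 (wrist view, about (315,240)), with the next cap at (316,78) and the hatch well off to the right. Next I'll press lightly.

Request:
step_arm --pt "0 0 4 0 0" --pt "0 0 7 0 0" --pt "0 0 8 0 0" --pt "0 0 8 0 0"

```text
time_s: 3.72
tcp_pos: [0.4763, -0.0773, 0.0982]
tool_rot: [0.767, 0.641, -0.0, -0.0]
contact_force: [-0.2, -1.2, -0.1]
width: -0.001
```

Request:
step_arm --pt "0 0 1 0 0" --pt "0 0 2 0 0" --pt "0 0 2 0 0"

```text
time_s: 4.1
tcp_pos: [0.4764, -0.0773, 0.0963]
tool_rot: [0.767, 0.641, 0.0, -0.0]
contact_force: [-0.1, 0.7, 3.4]
width: -0.0
```

Request:
step_arm --pt "0 0 0.5 0 0" --pt "0 0 1 0 0" --pt "0 0 1 0 0"

```text
time_s: 4.47
tcp_pos: [0.4764, -0.0773, 0.0953]
tool_rot: [0.767, 0.641, 0.0, 0.0]
contact_force: [-0.9, 1.6, 4.5]
width: -0.0
```

Cap 4 gives. I'll press further in small steps and check the hatch.

Request:
step_arm --pt "0 0 0.5 0 0" --pt "0 0 1.5 0 0" --pt "0 0 1.5 0 0"

```text
time_s: 4.85
tcp_pos: [0.4764, -0.0773, 0.0938]
tool_rot: [0.767, 0.641, 0.0, -0.0]
contact_force: [-0.4, 1.0, 4.6]
width: -0.001
```

```bash
python3 - <<'E'
from h import *
print(env.sense()['contact_force'],env.sense()['tcp_pos'])
p,d=env.grab_frame("scene");cv2.imwrite('pics/scene2.png',cv2.resize(p[150:310,200:440,::-1],None,fx=3,fy=3))
E
```

```text
[-0.44157665  1.03453042  4.61522524] [ 0.47638522 -0.07731049  0.09375408]
```

View pics/scene2.png

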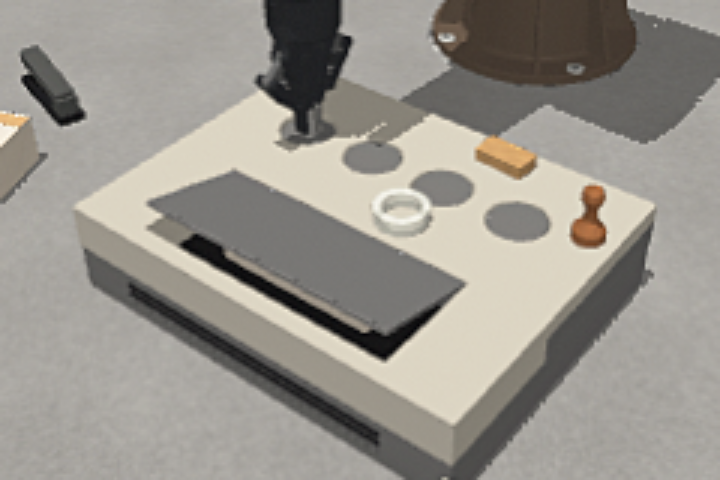

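The hatch is rising, with its far edge lifted around (270,250), so cap 4 is the live one. I'll press it fully home and a little beyond, in small steps.

Request:
step_arm --pt "0 0 0.7 0 0" --pt "0 0 1.5 0 0" --pt "0 0 1.5 0 0"

```text
time_s: 5.28
tcp_pos: [0.4764, -0.0773, 0.0923]
tool_rot: [0.767, 0.641, -0.0, -0.0]
contact_force: [-1.0, 1.0, 6.0]
width: 0.001
```

Request:
step_arm --pt "0 0 0.5 0 0" --pt "0 0 0.8 0 0" --pt "0 0 0.8 0 0"

```text
time_s: 5.65
tcp_pos: [0.4764, -0.0773, 0.0919]
tool_rot: [0.767, 0.641, 0.0, 0.0]
contact_force: [-3.2, 1.0, 14.2]
width: -0.001
```

The force jumped to 14 N, so the cap is on its stop. I'll hold there and check that it's steady.

Request:
step_arm --pt "0 0 0 0 0" --pt "0 0 0 0 0" --pt "0 0 0 0 0" --pt "0 0 0 0 0" --pt "0 0 0 0 0" --pt "0 0 0 0 0" --pt "0 0 0 0 0" --pt "0 0 0 0 0"

```text
time_s: 6.65
tcp_pos: [0.4764, -0.0773, 0.0919]
tool_rot: [0.767, 0.641, 0.0, 0.0]
contact_force: [-3.3, 1.8, 14.2]
width: -0.004
```

```bash
python3 - <<'E'
from h import *
p,d=env.grab_frame("scene");cv2.imwrite('pics/scene3.png',cv2.resize(p[150:310,200:440,::-1],None,fx=3,fy=3))
# hatch tilt from depth
h=cv2.cvtColor(p,cv2.COLOR_RGB2GRAY)
pts=[px2w("scene",(u,v),depth=d[v,u]) for v in range(205,262,1) for u in range(250,352,2) if d[v,u]>0]
P=np.array(pts);e=np.array([.984,-.177]);x=(P[:,:2]-[.4762,-.077])@e
m=(P[:,2]>.104)&(x>60)&(x<210);A=np.c_[x[m],np.ones(m.sum())]
print(m.sum(),np.polyfit(x[m],P[m,2],1) if m.sum()>5 else 0)
for lo in np.arange(.05,.22,.02):
    k=(x>lo)&(x<lo+.02); print(round(lo,2),k.sum(),np.median(P[k,2]).round(4),P[k,2].max().round(3))
print(env.sense()['contact_force'],env.sense()['tcp_pos'])
E
```

```text
0 0
0.05 149 0.101 0.12
0.07 185 0.1009 0.122
0.09 214 0.1011 0.119
0.11 186 0.1078 0.113
0.13 232 0.114 0.121
0.15 277 0.1208 0.129
0.17 556 0.0823 0.136
0.19 234 0.1386 0.144
0.21 178 0.102 0.145
[-3.21138575  1.08388916 14.18136225] [ 0.47639225 -0.07732338  0.09185694]
```

View pics/scene3.png

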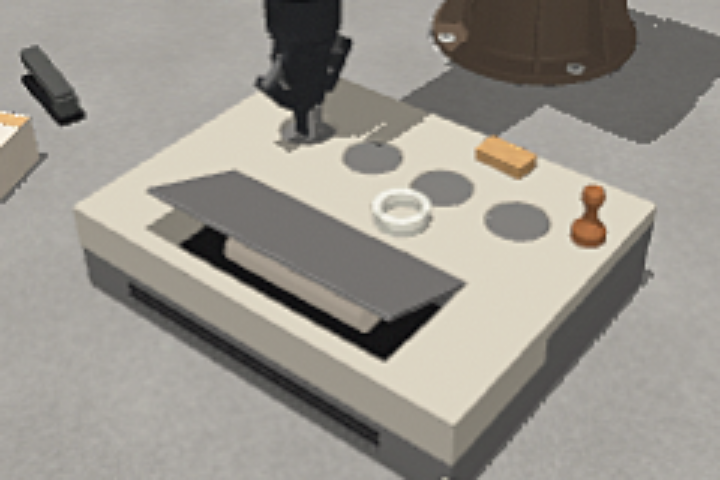

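The hatch is fully raised: its far edge, at about (270,245), is near 0.144 m high, against 0.141 m expected at 20°. The force is steady at 14 N and nothing has been disturbed, so I'm handing in.

```bash
python3 -c "
from workcell import env
print(env.sign_off())"
```

```text
the job is handed in; nothing more can be done
None
```

The live cap is cap 4, at the robot's right end of the row. I pressed it fully in, and the arm was still holding it when I handed the job in. `sign_off` reports no verdict, so success is judged only from my own checks.

- **Finding the cap:** I located the caps in the top and scene views, which agreed to within about 3 mm. I closed the gripper and pressed cap 4 first. It gave at about 3–5 N and the hatch began to rise, so I did not press the other three caps.
- **Last checks:**
  - **Cap:** the fingertips were about 6 mm below the cap's rest height, and the cap was on its stop.
  - **Force:** about 14 N vertically, steady for more than 1 s.
  - **Hatch:** the far edge was at about 0.144 m, which fits the full 20°.
- **Surroundings:** the ring, stamp and staple box looked unmoved in the last picture. The robot stayed well clear of the hatch. I did not recheck the mug, parcel, stapler and carton by measurement.
- **Failed check:** my straight-line fit of the hatch tilt returned nothing because of a units slip in its filter. The hatch angle therefore rests on binned depth heights and the picture.

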